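Trip the analyser's lid and hold it open for loading

ROBOT

A 6-joint arm with a two-finger parallel gripper is mounted at the origin on the work surface. World frame = base frame: x ahead of the robot, y to its left, z up, the work surface at z = 0. Lengths are in m, angles in rad, forces in N, time in s.
With the tool pointing down it reaches from about 0.35 to 0.975 m from the base axis. Payload 4.9 kg.
Tool frame: the origin (TCP) lies on the centre line of the jaws, within the pads' length; the fingertips stand 17 mm ahead of it and the grasp point (between the pads) lies 2 mm behind it (ctrl.tcp_to_tips is the x of the fingertips in the tool frame, in m); x points along the fingers, z is the direction in which the jaws open and shut, and the axes are right-handed (so a half turn about x gives the same grasp; the last joint's range is limited). The gripper opens to 85 mm and grips with 20 to 120 N. Pads are 22 mm wide; open, the fingers measure 114 mm over their backs; the gripper's body (76 mm by 85 mm) begins 54 mm behind the grasp point. The pads swing forward as they close: fully open they stand 13 mm farther back than shut.
Start: joints at [1.061, 0.053, 1.613, -0, 1.476, -0.119], TCP at [0.238, 0.578, 0.248] pointing down, gripper open.
Joint ranges: [-3.01, 3.01], [-1.01, 2.22], [0.06, 2.58], [-1.02, 4.17], [0.09, 2.62], [-3.14, 3.14]. Speed limits (rad/s): [2.57, 2.57, 3.14, 3.14, 3.14, 3.14].

INTERFACE

Orientations are given as a rotation vector (axis times angle).
In Python, from station import ctrl, cams, finder gives the robot as it stands.
- The arm moves only by the tool step_arm, never from a script. Its argument "moves" is a list of rows, each a list of 3 entries, a list of its own where there are three numbers: the shift along the tool's x, y, z in cm, then the turn, a rotation vector about the tool's x, y, z in degrees, then the opening, from 0 (shut) to 1 (fully open). A call has exactly 10 rows; each row is the pose to reach, as a shift and turn from the pose measured when the call began, along the tool's axes at that moment; what a row does not reach only later rows make up. A row lasts 1/12 s, in which the tool goes at most 41.7 mm and 7.16 degrees, less where a joint would pass 70% of its speed; a pose out of reach is approached as far as the arm can. A call with a gripper value outside its range is refused whole. The fingers move at their own pace and stop on an object; "grip_force" is the grip in N (left out, the last holds). Time passes only in rows, so rows that repeat a pose let the fingers close, or fill a call up. It gives the time, the measured TCP pose, the force and the opening at its end, in the units of the state.
- ctrl.get_obs(): the state, without advancing time (a new reading comes with each control period).
- cams.get_image(name): name is "side" or "top"; returns a dict with "pixels" (420x560x3 uint8, blue, green, red), "fx", "fy", "cx", "cy" (pixels), "position" and "attitude" of the camera in the world. Camera axes: x right, y up, looking along -z (the intrinsics and any distortion apply to the point x, -y, -z); pixel columns grow to the right and rows downward; lengths in m; the calibration is good to about 2 mm. A picture is of the moment at which its call begins. There is no depth.
- ctrl.finish_job(): hands the job in, once; it reports no verdict.
Trained networks look in the newest picture that a camera, given by its name, has taken for a name from the list of things; names that differ only in an ending like _2 or _b are one class to them, and where a whole thing is asked for, a point or a joint stands for the part that bears it (a point fixed in the world has none). Each returns a list of dicts, best first, with "conf" (0 to 1); they miss things now and then, are a little off and sometimes report something else, mostly with a low value. They report only what shows in the picture. A call takes as long as a camera call.
- finder.find_in(camera, name): "at" ([column, row] in pixels, amid what is visible of it).
- finder.regions_of(camera, name): "region" (420x560 bool, what is visible of it) and "at" ([column, row] in pixels, amid what is visible of it).
- finder.tip_of(camera, name): "at" ([column, row] in pixels: a listed point, or the origin of a listed thing).
The state is a dict: "t": time; "q": joint angles; "dq": joint speeds; "effort": joint torques, N m; "tool_pos": TCP position; "tool_rot": TCP orientation; "contact_force": force on the tool from outside, world axes, zero at the start; "wrist_torque": the same for the moment, N m; "opening": finger opening in m.
Only numpy, scipy, OpenCV 4.12 (cv2) and the standard library are available. Lean on these libraries where they do the work, as an engineer would, in place of code of your own. Each camera call takes 0.05 s, during which the arm holds its last target. There are 200 camera calls.

TASK

Push the trip lever on the front of the white analyser right down to its stop so that the lid springs ajar, and let the lever come back up. Then lift the lid by its black bar handle and hold it there with the fingers, still, at 60 degrees from closed (a few degrees either way will do) so that a colleague can reach the tubes: the lid drops if let go, so the job finishes with the robot still holding it. Leave the other things on the bench where they stand.

Things in the scene. Friction and masses are not known exactly. Their poses are not given: they have to be found in the camera images.
- analyser: White bench analyser, fixed: housing 180 (x) x 240 (y) x 90 high, on it a lid of about that outline, 30 thick (closed top 120 above the bench), front towards the robot. Origin at the centre of the housing's underside; x to its rear, y to its left, z up; place varies, yaw up to 0.3 rad. A sloped screen reaches 25 out from the front face, 72 high.
- lid_angle (a joint): Lid angle in rad: 0 closed, 1.047 = 60 degrees, stop 1.75; the front edge rises. Hinge along the analyser's y, 80 behind its origin, 105 above the bench. Latched (below 0.02) until the trip lever is pushed; then a spring lifts it to rest ajar at 0.12 to 0.25. Opened farther, weight and spring pull it back down, at 60 degrees with about 3 N at the handle.
- hinge (a point): Point on the lid's hinge axis straight behind the middle of the bar handle; fixed to the analyser, axes as the analyser's.
- lid: The lid, with a black bar handle on its front edge: a U of round rod 12 thick. Origin on the hinge axis at mid-width; x points from the handle to the hinge, y along the hinge; turns with the lid.
- bar (a point): Middle of the handle's round bar (12 thick, along the analyser's y, 98 clear between its two side arms). It lies 45 in front of the lid's front edge, 215 from the hinge axis, 30 to +y of mid-width, 105 above the bench when closed; the gap between bar and lid is open. The bar can turn between pads closed across it, so a tool may keep pointing down through the lift.
- trip (a joint): Angle of the trip lever in rad: 0 up (rest), 0.30 fully down at its stop. Sprung: it comes back up when let go.
- pad (a point): Push point on top of the trip lever's black paddle (36 wide in y, 6 thick, 85 to -y of mid-width, 73 above the bench). The paddle ends 15 nearer the robot; 41 behind the point a steel hook 18 wide rises 43 and leans 14 towards the point as the paddle goes down. Pivot 53 behind the point, along y, at paddle height. The point goes about 16 down; 3 N at first, 6 N at the stop.
- tipbox_big: Bystander: clear pipette-tip box with a blue lid, 124 x 89 x 69 high, standing beside the analyser on its +y side. Origin at the centre of its underside.
- tipbox_small: Bystander: smaller clear tip box with a blue lid, 94 x 69 x 54 high, standing beside the analyser on its -y side. Origin at the centre of its underside.
- bottle: Bystander: reagent bottle 42 across, 78 high, standing near the handle. Origin at the centre of its underside.
- jar: Bystander: small jar 40 across, 50 high, standing near the trip lever. Origin at the centre of its underside.
- tube_rack: Bystander: white rack with capped tubes, 80 x 160 x 59 high. Origin at the centre of its underside.
- waste_tub: Bystander: open yellow tub, 170 x 150 x 110 high. Origin at the centre of its underside.
- pipette: Bystander: white pipette lying on the bench, about 230 long, 22 high. Origin at the centre of its underside.
- dishes: Bystander: stack of three clear dishes, 92 across, 42 high. Origin at the centre of its underside.

How it is judged:
On the way, in this order (a step that is already met when the one before it is completed fails the run):
1. the trip lever is pushed fully down (value of joint trip above 0.25 rad), for 0.05 s.
2. the lever is let back up and the lid stands ajar (value of joint trip below 0.08 rad and value of joint lid_angle above 0.06 rad), for 0.1 s.
3. the lid is lifted by its handle (value of joint lid_angle above 0.7 rad and (contact force between the fingers and lid_c2 above 0.5 N or contact force between the fingers and lid_c3 above 0.5 N or contact force between the fingers and lid_c4 above 0.5 N)), for 0.1 s.
At the end, for the whole second after the job is handed in: The lid stands still between 54 and 66 degrees open (0.943 to 1.152 rad), held by the fingers at the handle (contact over 0.5 N) with no bystander bearing on the lid, and the trip lever is back up (below 0.08 rad) (value of joint lid_angle between 0.943 and 1.152 rad and velocity of joint lid_angle between -0.05 and 0.05 rad/s and (contact force between the fingers and lid_c2 above 0.5 N or contact force between the fingers and lid_c3 above 0.5 N or contact force between the fingers and lid_c4 above 0.5 N) and value of joint trip below 0.08 rad and contact force between lid and tipbox_big below 0.1 N and contact force between lid and tipbox_small below 0.1 N and contact force between lid and bottle below 0.1 N and contact force between lid and jar below 0.1 N and contact force between lid and tube_rack below 0.1 N and contact force between lid and waste_tub below 0.1 N and contact force between lid and pipette below 0.1 N and contact force between lid and dishes below 0.1 N); the arm keeps its last pose, push and grip.
It fails at once if a bystander is pushed away, over 30 mm (distance of any of tipbox_big, tipbox_small, bottle, jar, tube_rack, waste_tub, pipette, dishes from where it was at the start of the episode above 0.03 m).
It fails at once if a bystander is knocked over (angle between any of tipbox_big, tipbox_small, bottle, jar, tube_rack, waste_tub, pipette, dishes's own z axis and vertical above 0.5 rad).
It also fails if it takes over 48 s, if anything falls off the work surface, if the arm or the gripper's body presses on something with over 40 N, if the wrist force passes 120 N, or if a joint passes its speed limit or range.

## Working session

There is one attempt and no reset: what is moved stays moved. The work goes in short steps, Python scripts to look and compute and a tool call to move; the robot and the scene stay as the last step left them, time stands still between calls to the robot, and variables do not carry over. Pictures are saved under pics/ and viewed, on a budget of 10 in all, crops included, one or two more only if the job needs it, and the job is handed in when it is done.

Besides the shell and the picture viewer there is one more tool, called after ">>>" by a JSON object that holds its "api" and its "payload". step_arm: Moves the arm, as the interface text tells. Its arguments: {"type":"object","properties":{"moves":{"type":"array"},"grip_force":{"type":"number"}},"required":["moves"]}

```bash
mkdir -p pics; ls; cat > h.py <<'E'
import numpy as np, cv2
from scipy.spatial.transform import Rotation as R
from station import ctrl,cams,finder
def att(im):
    a=np.array(im["attitude"],float)
    if a.shape==(3,3): return a
    return R.from_rotvec(a).as_matrix() if a.size==3 else R.from_quat(a).as_matrix()
def ray(im,uv):
    d=np.array([(uv[0]-im["cx"])/im["fx"],-(uv[1]-im["cy"])/im["fy"],-1.0])
    return np.array(im["position"]),att(im)@d
def at_z(im,uv,z):
    p,d=ray(im,uv); return p+d*(z-p[2])/d[2]
def proj(im,P):
    c=att(im).T@(np.array(P)-im["position"]); return [im["cx"]-im["fx"]*c[0]/c[2], im["cy"]+im["fy"]*c[1]/c[2]]
E
python3 - <<'E'
from h import *
ims={}
for c in("side","top"):
    im=cams.get_image(c); ims[c]=im
    print({k:v for k,v in im.items() if k!="pixels"})
    cv2.imwrite(f"pics/{c}0.png",im["pixels"])
    for n in["bar","pad","hinge","analyser","lid","bottle","jar","tipbox_big","tipbox_small","tube_rack","waste_tub","pipette","dishes"]:
        r=finder.tip_of(c,n)[:2]
        print(c,n,[(np.round(x["at"],1).tolist(),round(x["conf"],2)) for x in r])
print(ctrl.get_obs())
E
```

```text
pics
{'fx': 450.35574562036226, 'fy': 450.35574562036226, 'cx': 282.69439784652377, 'cy': 209.90238682058225, 'position': array([ 0.15812612, -0.9847688 ,  0.89525124]), 'attitude': array([ 0.9138694 , -0.17672813, -0.31781858])}
side bar [([276.8, 200.0], 0.64), ([331.7, 411.6], 0.53)]
side pad [([286.4, 233.7], 0.76)]
side hinge [([336.0, 183.0], 0.84)]
side analyser [([317.7, 221.7], 0.96)]
side lid [([343.1, 188.6], 0.87)]
side bottle [([267.3, 207.0], 0.6)]
side jar [([307.6, 280.2], 0.75)]
side tipbox_big [([282.5, 191.0], 0.61), ([287.6, 234.5], 0.4)]
side tipbox_small [([355.4, 257.0], 0.83)]
side tube_rack [([329.8, 410.0], 0.73)]
side waste_tub [([261.7, 153.7], 0.66), ([275.0, 199.6], 0.65)]
side pipette [([337.8, 181.7], 0.61)]
side dishes [([268.7, 340.4], 0.62)]
{'fx': 478.3110238224385, 'fy': 478.3110238224385, 'cx': 276.7189356744687, 'cy': 202.15071985508146, 'position': array([ 0.38830322, -0.0214551 ,  1.71028901]), 'attitude': array([ 0.07915122, -0.07859897, -1.56958621])}
top bar [([256.6, 205.4], 0.83)]
top pad [([291.5, 211.0], 0.65)]
top hinge [([247.8, 148.4
[... 418 characters left out ...]
 ([325.0, 210.3], 0.55)]
top dishes [([368.7, 255.6], 0.64)]
{'t': 1.4, 'q': array([ 1.06101460e+00,  5.27304230e-02,  1.61292844e+00, -7.67615036e-06,
        1.47599838e+00, -1.19004083e-01]), 'dq': array([ 0.00037277,  0.00075471,  0.0005118 ,  0.00179658, -0.00111245,
        0.00155009]), 'effort': array([-2.95664984e-05, -3.93671572e+01, -3.70455444e+01, -7.15805527e-05,
        5.09947349e-04,  2.65306220e-06]), 'tool_pos': array([0.23805637, 0.57785534, 0.24826769]), 'tool_rot': array([-0.91674692,  1.36915842,  0.91668741]), 'contact_force': array([ 0.20613108, -0.32984594,  0.11853427]), 'wrist_torque': array([-0.01320381, -0.10310961, -0.01779755]), 'opening': 0.08530057025839582}
```

View pics/top0.png

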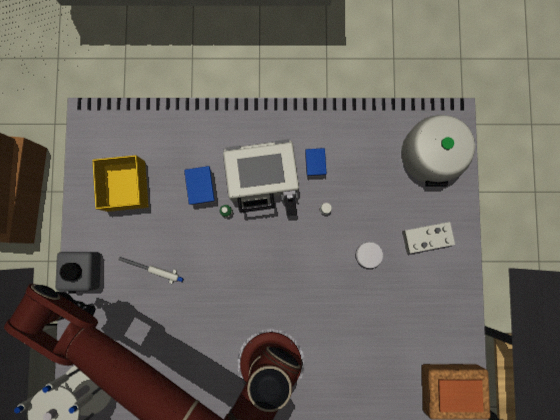

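View pics/side0.png

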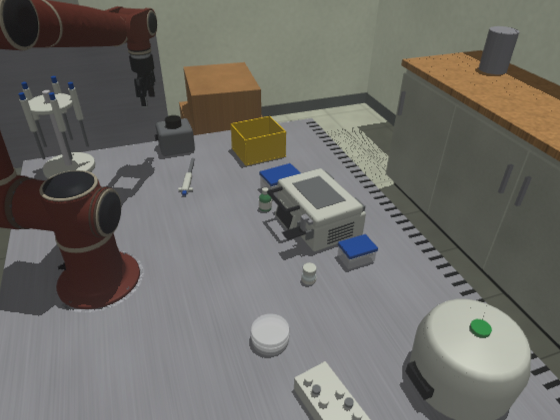

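```bash
cat > fit.py <<'E'
from h import *
from scipy.optimize import least_squares
cal={'side':dict(fx=450.35574562036226,fy=450.35574562036226,cx=282.69439784652377,cy=209.90238682058225,position=np.array([0.15812612,-0.9847688,0.89525124]),attitude=[0.9138694,-0.17672813,-0.31781858]),
'top':dict(fx=478.3110238224385,fy=478.3110238224385,cx=276.7189356744687,cy=202.15071985508146,position=np.array([0.38830322,-0.0214551,1.71028901]),attitude=[0.07915122,-0.07859897,-1.56958621])}
L=dict(bar=[-.295+0,.03,.105],pad=[0,-.085,.073],hinge=[-.08,.03,.105],analyser=[0,0,0])
E
python3 - <<'E'
from fit import *
im=cal
o=dict(side=dict(bar=(276.8,200),pad=(286.4,233.7),hinge=(336,183),analyser=(317.7,221.7)),top=dict(bar=(256.6,205.4),pad=(291.5,211),hinge=(247.8,148.4),analyser=(261.1,174.7)))
# x to rear: hinge x=+0.08, bar x=-0.135, pad x unknown
L=dict(bar=[-.135,.03,.105],hinge=[.08,.03,.105],analyser=[0,0,0],pad=[0,-.085,.073])
def w(p,n):
    l=np.array(L[n],float)
    if n=="pad": l[0]=p[3]
    return R.from_euler('z',p[2]).apply(l)+[p[0],p[1],0]
def f(p): return np.concatenate([np.array(proj(im[c],w(p,n)))-o[c][n] for c in o for n in o[c]])
s=least_squares(f,[.5,0,0,-.12],loss='soft_l1',f_scale=2)
print(s.x); print(f(s.x).reshape(-1,2).round(1))
for n in L: print(n,w(s.x,n).round(4))
T=dict(bottle=(221.7,210.1),jar=(324.3,207.3),tipbox_big=(196,186.8),tipbox_small=(313.9,164.9))
S=dict(bottle=(267.3,207),jar=(307.6,280.2),tipbox_small=(355.4,257),tipbox_big=(282.5,191))
for n in T: print(n,at_z(im['top'],T[n],0).round(3),at_z(im['side'],S[n],0).round(3))
E
```

```text
[ 0.66587464  0.03631187  0.14308698 -0.15999154]
[[-0.6  1. ]
 [ 0.7 -0.1]
 [ 0.1  0.1]
 [-0.1 -0.4]
 [ 0.   3.3]
 [-0.3  0.9]
 [ 0.1 -1.8]
 [-0.2 -1.5]]
bar [0.528  0.0468 0.105 ]
hinge [0.7408 0.0774 0.105 ]
analyser [0.6659 0.0363 0.    ]
pad [ 0.5196 -0.0706  0.073 ]
bottle [0.532 0.177 0.   ] [0.538 0.161 0.   ]
jar [ 0.542 -0.192  0.   ] [ 0.535 -0.194 -0.   ]
tipbox_big [0.616 0.27  0.   ] [0.618 0.233 0.   ]
tipbox_small [ 0.696 -0.156  0.   ] [ 0.703 -0.154  0.   ]
```

```bash
python3 - <<'E'
from fit import *
p=[0.66587,.03631,.14309,-.16]
out=[]
for c,(x,y,w,h) in dict(top=(190,130,160,110),side=(225,150,160,110)).items():
    i=cv2.imread(f"pics/{c}0.png")[y:y+h,x:x+w]; i=cv2.resize(i,None,fx=5,fy=5,interpolation=cv2.INTER_CUBIC)[:540]
    i=cv2.resize(i,(550,372))
    k=550/160
    def W(l): return R.from_euler('z',p[2]).apply(l)+[p[0],p[1],0]
    for l,col in [([-.135,-.025,.105],(0,0,255)),([-.135,.085,.105],(0,0,255)),([-.135,.03,.105],(0,255,255)),([-.16,-.085,.073],(255,0,255)),([-.09,-.12,.12],(0,255,0)),([-.09,.12,.12],(0,255,0)),([.09,-.12,.12],(0,255,0)),([.09,.12,.12],(0,255,0))]:
        u=proj(cal[c],W(l)); cv2.circle(i,(int((u[0]-x+.5)*k),int((u[1]-y+.5)*k*372/(540/5*k) )),3,col,-1)
    out.append(i)
o=np.vstack(out); o=cv2.resize(o,None,fx=600/744,fy=600/744); cv2.imwrite("pics/z1.png",o)
E
```

```text
(no output)
```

View pics/z1.png

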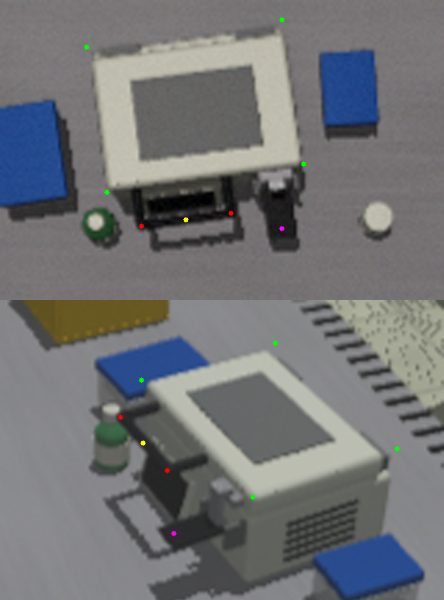

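```bash
cat >> fit.py <<'E'
P=[0.66587,.03631,.14309]
def W(l,P=P): return R.from_euler('z',P[2]).apply(l)+[P[0],P[1],0]
def goal(yaw,s=1):
    z=s*np.array([np.cos(yaw),np.sin(yaw),0]); x=np.array([0,0,-1.]); return R.from_matrix(np.c_[x,np.cross(z,x),z])
def move(pos,rot=None):
    o=ctrl.get_obs(); r=R.from_rotvec(o["tool_rot"])
    print("t",round(o["t"],2),"pos",o["tool_pos"].round(4),"F",o["contact_force"].round(1),"op",round(o["opening"],4))
    sh=r.inv().apply(np.array(pos)-o["tool_pos"])*100
    tr=(r.inv()*rot).as_rotvec(degrees=True) if rot is not None else 0
    print("shift cm",sh.round(2).tolist(),"turn",np.round(tr,1).tolist())
E
python3 - <<'E'
from fit import *
for s in(1,-1): move(W([-.16,-.085,.15]),goal(P[2],s))
print(R.from_rotvec(ctrl.get_obs()["tool_rot"]).as_matrix().round(2), W([-.16,-.085,.15]))
E
```

```text
t 1.4 pos [0.2381 0.5779 0.2483] F [ 0.2 -0.3  0.1] op 0.0853
shift cm [9.83, -50.74, -49.23] turn [59.4, -0.0, 0.0]
t 1.4 pos [0.2381 0.5779 0.2483] F [ 0.2 -0.3  0.1] op 0.0853
shift cm [9.83, -50.74, -49.23] turn [-120.6, -0.0, -0.0]
[[-0.   -0.92  0.38]
 [-0.    0.38  0.92]
 [-1.    0.   -0.  ]] [ 0.51962637 -0.07063766  0.15      ]
```

>>> {"api": "step_arm", "payload": {"moves": [[[0, -50.7, -49.2], [30, 0, 0], 0], [[0, -50.7, -49.2], [59.4, 0, 0], 0], [[0, -50.7, -49.2], [59.4, 0, 0], 0], [[0, -50.7, -49.2], [59.4, 0, 0], 0], [[0, -50.7, -49.2], [59.4, 0, 0], 0], [[0, -50.7, -49.2], [59.4, 0, 0], 0], [[0, -50.7, -49.2], [59.4, 0, 0], 0], [[0, -50.7, -49.2], [59.4, 0, 0], 0], [[0, -50.7, -49.2], [59.4, 0, 0], 0], [[0, -50.7, -49.2], [59.4, 0, 0], 0]], "grip_force": 40}}

```text
t: 2.23
tool_pos: [0.4043, 0.1938, 0.2487]
tool_rot: [-0.111, 1.567, 0.112]
contact_force: [1.5, 0.2, 0.1]
opening: 0.0002
```

```bash
python3 - <<'E'
from fit import *
move(W([-.16,-.085,.15]),goal(P[2],1))
E
```

```text
t 2.23 pos [0.4043 0.1938 0.2487] F [1.5 0.2 0.1] op 0.0002
shift cm [9.87, -27.81, 7.65] turn [-0.1, 0.1, -0.0]
```

>>> {"api": "step_arm", "payload": {"moves": [[[0, -27.8, 7.6], [0, 0, 0], 0], [[0, -27.8, 7.6], [0, 0, 0], 0], [[0, -27.8, 7.6], [0, 0, 0], 0], [[0, -27.8, 7.6], [0, 0, 0], 0], [[0, -27.8, 7.6], [0, 0, 0], 0], [[0, -27.8, 7.6], [0, 0, 0], 0], [[0, -27.8, 7.6], [0, 0, 0], 0], [[5, -27.8, 7.6], [0, 0, 0], 0], [[9.8, -27.8, 7.6], [0, 0, 0], 0], [[9.8, -27.8, 7.6], [0, 0, 0], 0]]}}

```text
t: 3.07
tool_pos: [0.516, -0.0707, 0.1447]
tool_rot: [-0.108, 1.575, 0.113]
contact_force: [-1.2, -0.0, -1.0]
opening: -0.0002
```

```bash
python3 - <<'E'
from fit import *
move(W([-.16,-.085,.15]),goal(P[2],1))
out=[]
tp=ctrl.get_obs()["tool_pos"]+[0,0,-.017]
for c,(x,y,w,h) in dict(top=(200,130,140,105),side=(235,150,140,105)).items():
    im=cams.get_image(c); cv2.imwrite(f"pics/{c}1.png",im["pixels"])
    for n in("bar","pad","hinge"): print(c,n,[(np.round(q["at"],1).tolist(),round(q["conf"],2)) for q in finder.tip_of(c,n)[:2]])
    k=4
    i=cv2.resize(im["pixels"][y:y+h,x:x+w],None,fx=k,fy=k,interpolation=cv2.INTER_CUBIC)
    u=proj(im,tp); cv2.circle(i,(int((u[0]-x+.5)*k),int((u[1]-y+.5)*k)),2,(0,0,255),-1)
    out.append(i)
o=np.vstack(out); o=cv2.resize(o,None,fx=.714,fy=.714); cv2.imwrite("pics/z2.png",o)
E
```

```text
t 3.07 pos [ 0.516  -0.0707  0.1447] F [-1.2 -0.  -1. ] op -0.0002
shift cm [-0.53, -0.04, 0.35] turn [-0.2, -0.4, -0.2]
top bar [([255.3, 209.5], 0.82), ([224.4, 213.9], 0.21)]
top pad []
top hinge [([427.9, 241.3], 0.72)]
side bar []
side pad [([289.1, 233.5], 0.59)]
side hinge [([339.8, 182.7], 0.77), ([288.5, 234.1], 0.33)]
```

View pics/z2.png

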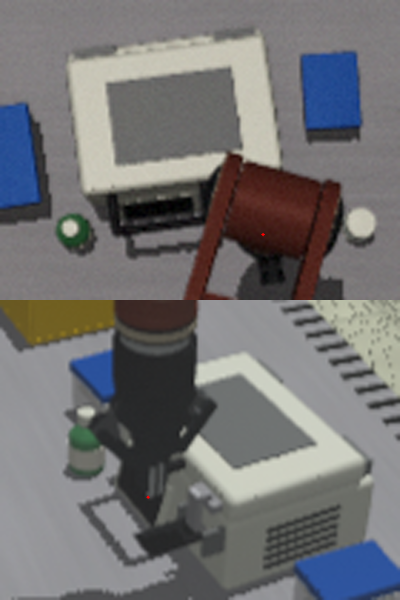

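```bash
python3 - <<'E'
from fit import *
inv=lambda w:R.from_euler('z',-P[2]).apply(w-np.array([P[0],P[1],0]))
for u in[(137,540),(160,556),(149,548)]:
    w=at_z(cal['side'],(235+u[0]/2.856-.5,150+(u[1]-300)/2.856-.5),.073);print('side',w.round(3),inv(w).round(3))
for u in[(272,243),(297,240)]:
    w=at_z(cal['top'],(190+u[0]/2.77-.5,130+u[1]/2.77-.5),.073);print('top',w.round(3),inv(w).round(3))
w=at_z(cal['side'],(289.1,233.5),.073);print(inv(w))
# bar ends & lid front corners from top z1, side z1
for u,z in[((140,222),.111),((228,212),.111),((107,187),.12),((300,163),.12),((95,55),.12),((280,33),.12)]:
    w=at_z(cal['top'],(190+u[0]/2.77-.5,130+u[1]/2.77-.5),z);print('top',w.round(3),inv(w).round(3))
for u,z in[((250,497),.12),((383,457),.12),((265,351),.12),((148,380),.12)]:
    w=at_z(cal['side'],(225+u[0]/2.77-.5,150+(u[1]-300)/2.77-.5),z);print('side',w.round(3),inv(w).round(3))
E
```

```text
side [ 0.507 -0.066  0.073] [-0.172 -0.079  0.073]
side [ 0.52  -0.096  0.073] [-0.163 -0.111  0.073]
side [ 0.514 -0.081  0.073] [-0.167 -0.095  0.073]
top [ 0.501 -0.059  0.073] [-0.176 -0.07   0.073]
top [ 0.505 -0.089  0.073] [-0.177 -0.102  0.073]
[-0.15481876 -0.08720405  0.073     ]
top [0.524 0.102 0.111] [-0.131  0.085  0.111]
top [ 0.536 -0.004  0.111] [-0.134 -0.022  0.111]
top [0.566 0.142 0.12 ] [-0.084  0.119  0.12 ]
top [ 0.595 -0.092  0.12 ] [-0.088 -0.116  0.12 ]
top [0.728 0.158 0.12 ] [0.079 0.111 0.12 ]
top [ 0.755 -0.068  0.12 ] [ 0.074 -0.116  0.12 ]
side [ 0.591 -0.095  0.12 ] [-0.092 -0.12   0.12 ]
side [ 0.751 -0.078  0.12 ] [ 0.068 -0.126  0.12 ]
side [0.719 0.156 0.12 ] [0.07  0.111 0.12 ]
side [0.567 0.141 0.12 ] [-0.083  0.118  0.12 ]
```

>>> {"api": "step_arm", "payload": {"moves": [[[2.5, 0, 0.3], [0, 0, 0], 0], [[4.5, 0, 0.3], [0, 0, 0], 0], [[5.2, 0, 0.3], [0, 0, 0], 0], [[5.8, 0, 0.3], [0, 0, 0], 0], [[6.3, 0, 0.3], [0, 0, 0], 0], [[6.6, 0, 0.3], [0, 0, 0], 0], [[6.8, 0, 0.3], [0, 0, 0], 0], [[7.0, 0, 0.3], [0, 0, 0], 0], [[7.0, 0, 0.3], [0, 0, 0], 0], [[7.0, 0, 0.3], [0, 0, 0], 0]]}}

```text
t: 4.3
tool_pos: [0.5245, -0.0705, 0.0842]
tool_rot: [-0.113, 1.561, 0.111]
contact_force: [-0.5, 1.1, 4.7]
opening: -0.0002
```

```bash
python3 - <<'E'
from fit import *
move(W([-.16,-.087,.070]),goal(P[2],1))
o=ctrl.get_obs();print(o['dq'].round(3),o['tool_rot'].round(3),goal(P[2]).as_rotvec().round(3))
E
```

```text
t 4.3 pos [ 0.5245 -0.0705  0.0842] F [-0.5  1.1  4.7] op -0.0002
shift cm [1.42, -0.14, -0.5] turn [-0.0, 0.4, 0.1]
[-0.     0.001  0.    -0.001 -0.004 -0.001] [-0.113  1.561  0.111] [-0.112  1.568  0.112]
```

>>> {"api": "step_arm", "payload": {"moves": [[[0.3, -0.1, -0.3], [0, 0.4, 0], 0], [[0.6, -0.1, -0.4], [0, 0.4, 0], 0], [[0.9, -0.1, -0.4], [0, 0.4, 0], 0], [[1.0, -0.1, -0.4], [0, 0.4, 0], 0], [[1.1, -0.1, -0.4], [0, 0.4, 0], 0], [[1.1, -0.1, -0.4], [0, 0.4, 0], 0], [[1.1, -0.1, -0.4], [0, 0.4, 0], 0], [[1.1, -0.1, -0.4], [0, 0.4, 0], 0], [[1.1, -0.1, -0.4], [0, 0.4, 0], 0], [[1.1, -0.1, -0.4], [0, 0.4, 0], 0]]}}

```text
t: 5.13
tool_pos: [0.5229, -0.0725, 0.0778]
tool_rot: [-0.115, 1.564, 0.11]
contact_force: [-11.1, 2.0, 22.6]
opening: -0.0003
```

```bash
python3 - <<'E'
from fit import *
move(W([-.16,-.087,.070]),goal(P[2],1))
E
```

```text
t 5.13 pos [ 0.5229 -0.0725  0.0778] F [-11.1   2.   22.6] op -0.0003
shift cm [0.78, 0.04, -0.3] turn [0.0, 0.2, 0.2]
```

```bash
python3 - <<'E'
from fit import *
i=cams.get_image("side")["pixels"]; cv2.imwrite("pics/side2.png",i)
cv2.imwrite("pics/z3.png",cv2.resize(i[150:260,235:385],None,fx=5,fy=5,interpolation=cv2.INTER_CUBIC))
E
```

```text
(no output)
```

View pics/z3.png

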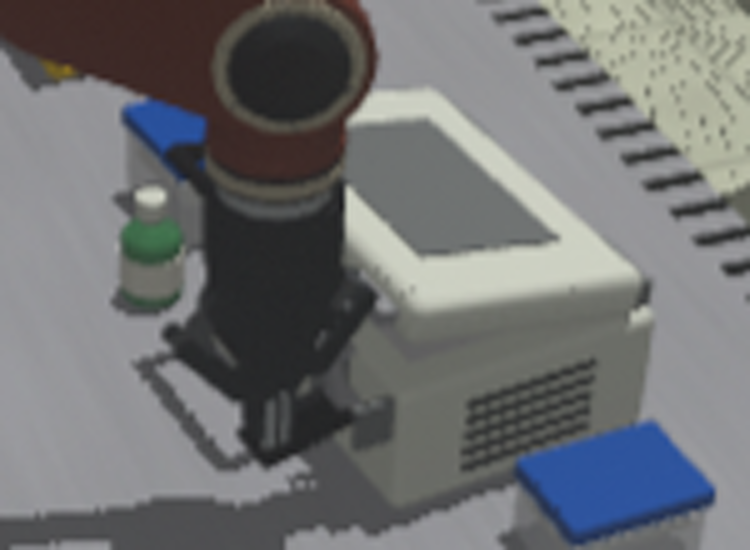

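>>> {"api": "step_arm", "payload": {"moves": [[[-0.4, 0, -0.3], [0, 0, 0], 0], [[-0.4, 0, -0.9], [0, 0, 0], 0], [[-0.2, 0, -0.9], [0, 0, 0], 0], [[0.1, 0, -0.9], [0, 0, 0], 0], [[0.3, 0, -0.9], [0, 0, 0], 0], [[0.5, 0, -0.9], [0, 0, 0], 0], [[0.6, 0, -0.9], [0, 0, 0], 0], [[0.6, 0, -0.9], [0, 0, 0], 0], [[0.6, 0, -0.9], [0, 0, 0], 0], [[0.6, 0, -0.9], [0, 0, 0], 0]]}}

```text
t: 6.02
tool_pos: [0.5147, -0.0741, 0.0721]
tool_rot: [-0.115, 1.563, 0.109]
contact_force: [0.3, -0.5, 8.3]
opening: -0.0001
```

>>> {"api": "step_arm", "payload": {"moves": [[[0.2, 0, 0], [0, 0, 0], 0], [[0.4, 0, 0], [0, 0, 0], 0], [[0.6, 0, 0], [0, 0, 0], 0], [[0.7, 0, 0], [0, 0, 0], 0], [[0.7, 0, 0], [0, 0, 0], 0], [[0.7, 0, 0], [0, 0, 0], 0], [[0.7, 0, 0], [0, 0, 0], 0], [[0.7, 0, 0], [0, 0, 0], 0], [[0.7, 0, 0], [0, 0, 0], 0], [[0.7, 0, 0], [0, 0, 0], 0]]}}

```text
t: 6.85
tool_pos: [0.5157, -0.0744, 0.0708]
tool_rot: [-0.116, 1.565, 0.11]
contact_force: [-19.9, 4.7, 40.8]
opening: 0.0004
```

>>> {"api": "step_arm", "payload": {"moves": [[[-0.4, 0, -0.3], [0, 0, 0], 0], [[-0.4, 0, -0.6], [0, 0, 0], 0], [[-0.2, 0, -0.6], [0, 0, 0], 0], [[0.1, 0, -0.6], [0, 0, 0], 0], [[0.3, 0, -0.6], [0, 0, 0], 0], [[0.5, 0, -0.6], [0, 0, 0], 0], [[0.6, 0, -0.6], [0, 0, 0], 0], [[0.6, 0, -0.6], [0, 0, 0], 0], [[0.6, 0, -0.6], [0, 0, 0], 0], [[0.6, 0, -0.6], [0, 0, 0], 0]]}}

```text
t: 7.68
tool_pos: [0.5117, -0.0757, 0.0695]
tool_rot: [-0.117, 1.564, 0.11]
contact_force: [-9.6, 3.2, 30.9]
opening: -0.0
```

>>> {"api": "step_arm", "payload": {"moves": [[[-3, 0, -0.5], [0, 0, 0], 0], [[-6, 0, -1], [0, 0, 0], 0], [[-10, 0, -1], [0, 0, 0], 0], [[-14, 0, -1], [0, 0, 0], 0], [[-18, 0, -1], [0, 0, 0], 0], [[-18, 0, -6], [0, 0, 0], 0], [[-18, 0, -10], [0, 0, 0], 0], [[-18, 0, -10], [0, 0, 0], 0.6], [[-18, 0, -10], [0, 0, 0], 0.6], [[-18, 0, -10], [0, 0, 0], 0.6]]}}

```text
t: 8.52
tool_pos: [0.4116, -0.0893, 0.2479]
tool_rot: [-0.116, 1.565, 0.11]
contact_force: [1.1, 0.1, 0.3]
opening: 0.0356
```

```bash
python3 - <<'E'
from fit import *
out=[]
for c,(x,y,w,h) in dict(top=(200,130,140,105),side=(235,150,140,105)).items():
    im=cams.get_image(c); cv2.imwrite(f"pics/{c}3.png",im["pixels"])
    for n in("bar","pad"): print(c,n,[(np.round(q["at"],1).tolist(),round(q["conf"],2)) for q in finder.tip_of(c,n)[:2]])
    i=cv2.resize(im["pixels"][y:y+h,x:x+w],None,fx=4,fy=4,interpolation=cv2.INTER_CUBIC)
    for a,col in((.12,(0,0,255)),(.185,(0,255,255)),(.25,(0,255,0))):
      for yy in(-.025,.085):
        u=proj(im,W([.08-.215*np.cos(a),yy,.105+.215*np.sin(a)])); cv2.circle(i,(int((u[0]-x+.5)*4),int((u[1]-y+.5)*4)),2,col,-1)
    out.append(i)
o=cv2.resize(np.vstack(out),None,fx=.714,fy=.714); cv2.imwrite("pics/z4.png",o)
move(W([-.13,.03,.22]),goal(P[2],1))
E
```

```text
top bar [([255.1, 207.0], 0.76)]
top pad [([290.9, 211.6], 0.47)]
side bar [([275.3, 187.8], 0.57)]
side pad [([262.7, 154.6], 0.7), ([286.7, 234.1], 0.6)]
t 8.82 pos [ 0.4125 -0.0893  0.2488] F [-0.8  0.2  0.5] op 0.0513
shift cm [2.87, 11.8, 13.88] turn [0.1, 0.2, 0.2]
```

View pics/z4.png

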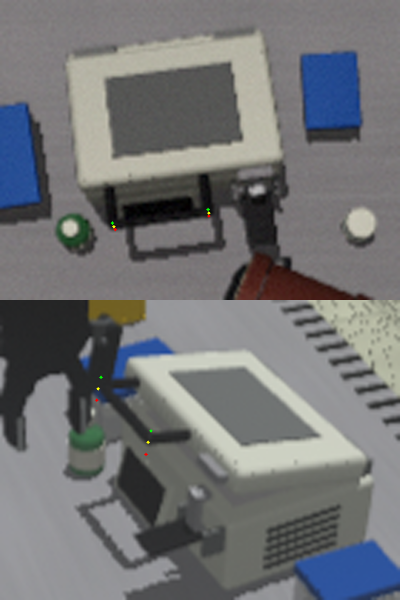

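```bash
python3 - <<'E'
from fit import *
b=[((255.1,207.0),'top'),((275.3,187.8),'side')]
s=least_squares(lambda X:np.concatenate([np.array(proj(cal[c],X))-u for u,c in b]),[.53,.04,.15])
print(s.x,s.fun.round(2),R.from_euler('z',-P[2]).apply(s.x-[P[0],P[1],0]))
print(W([-.130,.03,.15]))
move(W([-.130,.03,.152]),goal(P[2],1))
E
```

```text
[0.52765998 0.0504074  0.15073321] [-0.17  0.57  0.53 -0.04] [-0.1347872   0.03366238  0.15073321]
[0.53292052 0.04746512 0.15      ]
t 8.82 pos [ 0.4125 -0.0893  0.2488] F [-0.8  0.2  0.5] op 0.0513
shift cm [9.67, 11.82, 13.87] turn [0.1, 0.2, 0.2]
```

>>> {"api": "step_arm", "payload": {"moves": [[[0, 11.8, 13.6], [0, 0, 0], 0.45], [[0, 11.8, 13.6], [0, 0, 0], 0.45], [[0, 11.8, 13.6], [0, 0, 0], 0.45], [[0, 11.8, 13.6], [0, 0, 0], 0.45], [[0, 11.8, 13.6], [0, 0, 0], 0.45], [[2, 11.8, 13.6], [0, 0, 0], 0.45], [[4, 11.8, 13.6], [0, 0, 0], 0.45], [[5, 11.8, 13.6], [0, 0, 0], 0.45], [[5, 11.8, 13.6], [0, 0, 0], 0.45], [[5, 11.8, 13.6], [0, 0, 0], 0.45]]}}

```text
t: 9.65
tool_pos: [0.5299, 0.0468, 0.1982]
tool_rot: [-0.117, 1.566, 0.111]
contact_force: [0.3, -0.6, -0.1]
opening: 0.038
```

```bash
python3 - <<'E'
from fit import *
move([.530,.048,.147],goal(P[2],1))
E
```

```text
t 9.65 pos [0.5299 0.0468 0.1982] F [ 0.3 -0.6 -0.1] op 0.038
shift cm [5.12, 0.14, 0.02] turn [0.1, 0.1, 0.2]
```

>>> {"api": "step_arm", "payload": {"moves": [[[1.5, 0.1, 0], [0, 0, 0], 0.45], [[3, 0.1, 0], [0, 0, 0], 0.45], [[4, 0.1, 0], [0, 0, 0], 0.45], [[4.7, 0.1, 0], [0, 0, 0], 0.45], [[5.1, 0.1, 0], [0, 0, 0], 0.45], [[5.1, 0.1, 0], [0, 0, 0], 0.45], [[5.1, 0.1, 0], [0, 0, 0], 0.45], [[5.1, 0.1, 0], [0, 0, 0], 0.45], [[5.1, 0.1, 0], [0, 0, 0], 0.45], [[5.1, 0.1, 0], [0, 0, 0], 0.45]]}}

```text
t: 10.48
tool_pos: [0.5303, 0.0476, 0.1479]
tool_rot: [-0.117, 1.565, 0.111]
contact_force: [-0.2, -0.7, 0.5]
opening: 0.0387
```

```bash
python3 - <<'E'
from fit import *
move([.530,.048,.147],goal(P[2],1))
im=cams.get_image("side"); cv2.imwrite("pics/side4.png",im["pixels"])
cv2.imwrite("pics/z5.png",cv2.resize(im["pixels"][150:240,235:355],None,fx=5,fy=5,interpolation=cv2.INTER_CUBIC))
E
```

```text
t 10.48 pos [0.5303 0.0476 0.1479] F [-0.2 -0.7  0.5] op 0.0387
shift cm [0.09, 0.05, -0.02] turn [0.1, 0.1, 0.2]
```

View pics/z5.png

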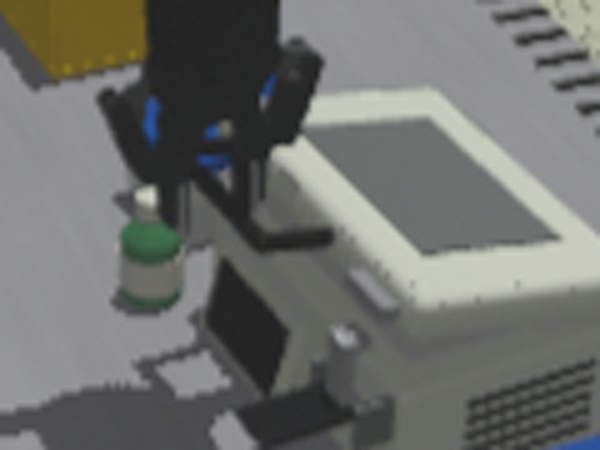

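>>> {"api": "step_arm", "payload": {"moves": [[[0, 0, 0], [0, 0, 0], 0], [[0, 0, 0], [0, 0, 0], 0], [[0, 0, 0], [0, 0, 0], 0], [[0, 0, 0], [0, 0, 0], 0], [[0, 0, 0], [0, 0, 0], 0], [[0, 0, 0], [0, 0, 0], 0], [[0, 0, 0], [0, 0, 0], 0], [[0, 0, 0], [0, 0, 0], 0], [[0, 0, 0], [0, 0, 0], 0], [[0, 0, 0], [0, 0, 0], 0]], "grip_force": 50}}

```text
t: 11.37
tool_pos: [0.5339, 0.0481, 0.1496]
tool_rot: [-0.116, 1.554, 0.111]
contact_force: [12.3, 1.7, -2.7]
opening: 0.0099
```

```bash
python3 - <<'E'
from fit import *
o=ctrl.get_obs();print(o['opening'],o['tool_pos'],o['contact_force'],o['wrist_torque'])
p=o['tool_pos']; l=R.from_euler('z',-P[2]).apply(p-[P[0],P[1],0]); print(l)
# bar angle from tcp x (grasp near bar) 
a0=np.arcsin((p[2]+.002-.105)/.215); print("a0",a0)
for a in np.linspace(a0,1.07,12): print(round(a,2),'down+fwd cm',(-(np.sin(a)-np.sin(a0))*21.5).round(2),((np.cos(a0)-np.cos(a))*21.5).round(2))
E
```

```text
0.009924611324343437 [0.53392321 0.04807176 0.14957082] [12.25305923  1.66400008 -2.68867239] [ 0.38172167 -1.68362736 -0.11790947]
[-0.12892105  0.03045746  0.14957082]
a0 0.218339089323161
0.22 down+fwd cm -0.0 0.0
0.3 down+fwd cm -1.61 0.42
0.37 down+fwd cm -3.18 0.97
0.45 down+fwd cm -4.71 1.64
0.53 down+fwd cm -6.18 2.42
0.61 down+fwd cm -7.58 3.31
0.68 down+fwd cm -8.91 4.31
0.76 down+fwd cm -10.16 5.41
0.84 down+fwd cm -11.32 6.6
0.92 down+fwd cm -12.39 7.88
0.99 down+fwd cm -13.35 9.24
1.07 down+fwd cm -14.2 10.67
```

>>> {"api": "step_arm", "payload": {"moves": [[[-0.8, 0, 0.2], [0, 0, 0], 0], [[-1.6, 0, 0.4], [0, 0, 0], 0], [[-2.4, 0, 0.7], [0, 0, 0], 0], [[-3.2, 0, 1.0], [0, 0, 0], 0], [[-4.0, 0, 1.3], [0, 0, 0], 0], [[-4.7, 0, 1.6], [0, 0, 0], 0], [[-5.4, 0, 2.0], [0, 0, 0], 0], [[-6.2, 0, 2.4], [0, 0, 0], 0], [[-6.9, 0, 2.9], [0, 0, 0], 0], [[-7.6, 0, 3.3], [0, 0, 0], 0]]}}

```text
t: 12.2
tool_pos: [0.5657, 0.0525, 0.2263]
tool_rot: [-0.117, 1.556, 0.109]
contact_force: [4.2, -4.4, -6.5]
opening: 0.0103
```

```bash
cat > lift.py <<'E'
from fit import *
def st():
    o=ctrl.get_obs();p=o['tool_pos'];print(o['t'],o['opening'].__round__(4),p.round(4),o['contact_force'].round(1),o['wrist_torque'].round(2))
    l=R.from_euler('z',-P[2]).apply(p-[P[0],P[1],0]); v=l+[0,0,.002]
    print(l.round(4),"angle",np.arctan2(v[2]-.105,.08-v[0]),"radius",np.hypot(v[2]-.105,.08-v[0]))
    T=W([.08-.215*np.cos(1.05),.03,.103+.215*np.sin(1.05)]); move(T,goal(P[2],1))
E
python3 -c "
from lift import *
st()"
```

```text
12.2 0.0103 [0.5657 0.0525 0.2263] [ 4.2 -4.4 -6.5] [-0.72 -0.37 -0.09]
[-0.0969  0.0303  0.2263] angle 0.608972862447926 radius 0.21562266975439065
t 12.2 pos [0.5657 0.0525 0.2263] F [ 4.2 -4.4 -6.5] op 0.0103
shift cm [-6.23, -0.07, 7.06] turn [0.1, 0.7, 0.3]
```

>>> {"api": "step_arm", "payload": {"moves": [[[-0.7, 0, 0.5], [0, 0, 0], 0], [[-1.5, 0, 1.2], [0, 0, 0], 0], [[-2.4, 0, 1.9], [0, 0, 0], 0], [[-3.1, 0, 2.6], [0, 0, 0], 0], [[-3.8, 0, 3.4], [0, 0, 0], 0], [[-4.5, 0, 4.3], [0, 0, 0], 0], [[-5.2, 0, 5.1], [0, 0, 0], 0], [[-5.8, 0, 6.0], [0, 0, 0], 0], [[-6.2, 0, 6.7], [0, 0, 0], 0], [[-6.3, 0, 6.9], [0, 0, 0], 0]]}}

```text
t: 13.03
tool_pos: [0.6334, 0.0617, 0.293]
tool_rot: [-0.118, 1.557, 0.107]
contact_force: [-7.6, -6.6, 4.4]
opening: 0.0099
```

>>> {"api": "step_arm", "payload": {"moves": [[[0, 0, 0], [0, 0, 0], 0], [[0, 0, 0], [0, 0, 0], 0], [[0, 0, 0], [0, 0, 0], 0], [[0, 0, 0], [0, 0, 0], 0], [[0, 0, 0], [0, 0, 0], 0], [[0, 0, 0], [0, 0, 0], 0], [[0, 0, 0], [0, 0, 0], 0], [[0, 0, 0], [0, 0, 0], 0], [[0, 0, 0], [0, 0, 0], 0], [[0, 0, 0], [0, 0, 0], 0]]}}

```text
t: 13.87
tool_pos: [0.6332, 0.0616, 0.2932]
tool_rot: [-0.118, 1.558, 0.107]
contact_force: [-3.1, -4.4, -1.5]
opening: 0.0098
```

```bash
python3 - <<'E'
from lift import *
st()
im=cams.get_image("side"); cv2.imwrite("pics/side5.png",im["pixels"])
cv2.imwrite("pics/z6.png",cv2.resize(im["pixels"][110:260,215:415],None,fx=4,fy=4,interpolation=cv2.INTER_CUBIC))
print(ctrl.get_obs()['dq'].round(3))
E
```

```text
13.8667 0.0098 [0.6332 0.0616 0.2932] [-3.1 -4.4 -1.5] [-0.71  0.48 -0.07]
[-0.0287  0.0297  0.2932] angle 1.0516034831280183 radius 0.21908397440724284
t 13.87 pos [0.6332 0.0616 0.2932] F [-3.1 -4.4 -1.5] op 0.0098
shift cm [0.37, 0.04, 0.17] turn [0.0, 0.6, 0.5]
[-0.001  0.001  0.    -0.001  0.001 -0.001]
```

View pics/z6.png

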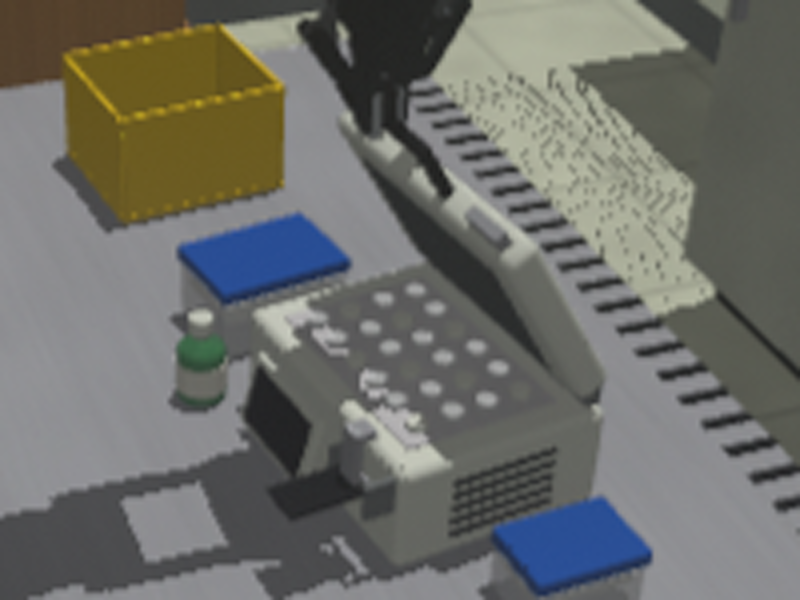

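```bash
python3 -c "
from lift import *
print(ctrl.finish_job()); st()"
```

```text
the job is handed in; nothing more can be done
None
the job is handed in; nothing more can be done
```

The trip lever was pushed down to its stop and came back up, and the lid sprang ajar. I then lifted the lid by its bar and handed the job in with the fingers still holding it at about 60 degrees. The hand-in gives no verdict, and I could not read the state afterwards.

- **Trip lever:** The first push met resistance early, most likely the steel hook, so I moved nearer the paddle's end and pushed again. Two hard contacts there matched a paddle tilted about 0.3 rad, which is its stop. Later pictures show the lever back up.
- **Lid ajar:** It stood at about 0.2 rad before I gripped the bar.
- **Final hold:** From the gripper's position the lid is at about 1.05 rad. The arm was still, the fingers stopped at 9.8 mm on the 12 mm bar, and the outside force on the tool was about 5–6 N.
- **Bystanders:** I never touched one knowingly. In the last picture the tub, both tip boxes and the bottle look where they were. The jar, rack, pipette and dishes were outside that picture, and I did not check them again.
- **Disagreement:** The gripper works out at 219 mm from the hinge instead of 215. That could be pose error or a small slip along the pads, and it does not take the lid outside the allowed angle.

The job took about 14 s of the 48 s allowed.

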